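# Balance a lopsided camera bar on a tilt stand

## Robot

A 6-joint arm with a two-finger parallel gripper is mounted at the origin on the work surface. World frame = base frame: x ahead of the robot, y to its left, z up, the work surface at z = 0. Lengths are in m, angles in rad, forces in N, time in s.
With the tool pointing down it reaches from about 0.3 to 0.85 m from the base axis. Payload 5.4 kg.
Tool frame: the origin (TCP) lies midway between the tips of the shut fingers; the grasp point (between the pads) lies 19 mm behind it; z points along the fingers, y is the direction in which the jaws open and shut (so a half turn about z gives the same grasp; the last joint's range is limited). The gripper opens to 85 mm and grips with 20 to 120 N. Pads are 22 mm wide; open, the fingers measure 114 mm over their backs; the gripper's body (76 mm by 85 mm) begins 54 mm behind the grasp point. The pads swing forward as they close: fully open they stand 13 mm farther back than shut.
Start: joints at [-1.444, 0.158, 1.597, -0, 1.386, -0.21], TCP at [0.19, -0.543, 0.209] pointing down, gripper open.
Joint ranges: [-2.91, 2.91], [-0.94, 2.29], [0.18, 2.7], [-1.29, 4.43], [0.17, 2.64], [-3, 3]. Speed limits (rad/s): [2.57, 2.57, 3.14, 3.14, 3.14, 3.14].

## Interface

Orientations are given as a 3x3 rotation matrix whose columns are the frame's x, y, z axes.
In Python, from workcell import * gives the robot as it stands. The module is installed in compiled form; this text tells all that it offers.
- The arm moves only by the tool carry_out, never from a script. Its arguments are lists of equal length, an entry for each row: "dp": the shift along the tool's x, y, z in cm, a list of three; "delta_rot": the turn, a rotation vector about the tool's x, y, z in degrees, a list of three. A call has 1 to 10 rows; each row shifts and turns the commanded pose from where the row before left it, along the tool's axes as they then stand; what a row does not reach is not made up. A row lasts 1/10 s, in which the tool goes at most 50 mm and 8.59 degrees, less where a joint would pass 70% of its speed; a pose out of reach is approached as far as the arm can. A call with a gripper value outside its range is refused whole. "claw" is the finger opening in cm, from 0 to 8.54, set as the call begins (left out, the last holds). The fingers move at their own pace and stop on an object; "squeeze" is the grip in N (left out, the last holds). Time passes only in rows, so rows that do not move let the fingers close. It gives the time, the measured TCP pose, the force and the opening at its end, in the units of the state.
- state(): the state, without advancing time (a new reading comes with each control period).
- get_image(name): name is "side" or "top" or "wrist"; returns a dict with "frame" (400x640x3 uint8, red, green, blue), "fx", "fy", "cx", "cy" (pixels), "distortion" ([k1, k2, p1, p2, k3] as OpenCV has them; the pictures are not rectified), "rvec" (rotation vector, rad) and "tvec" (3), from world to camera coordinates, as OpenCV has them; the wrist camera has in their place "tool_from_camera" (4x4, takes a point from camera to tool coordinates, whose origin is the TCP and whose axes are the flange's). Camera axes: x right, y down, z forward; pixel columns grow to the right and rows downward; lengths in m; the calibration is good to about 2 mm. A picture is of the moment at which its call begins: read the wrist's pose just before it. There is no depth.
- hand_in(): hands the job in, once; it reports no verdict.
The state is a dict: "clock": time; "q": joint angles; "joint_velocities": joint speeds; "effort": joint torques, N m; "tcp_pos": TCP position; "orientation": TCP orientation; "contact_force": force on the tool from outside, world axes, zero at the start; "ft_torque": the same for the moment, N m; "grip_width": finger opening in m.
Only numpy, scipy, OpenCV 4.12 (cv2) and the standard library are available. Lean on these libraries where they do the work, as an engineer would, in place of code of your own. Each camera call takes 0.05 s, during which the arm holds its last target. There are 200 camera calls.

## Task

The camera bar on the desk is lopsided and its balance point is not marked: find the grip stud nearest to it by small trial lifts, shifting the grip from stud to stud until the bar hangs about level, then raise it well clear of the desk. Lay it gently lengthwise in the tilting cradle of the stand with its balance point over the middle, so that the cradle stays level with the bar resting on it alone when you let go. Never let the bar tip steeply, and leave the mug, the push-button box and the lens case where they are.

Things in the scene. Friction and masses are not known exactly. Their poses are not given: they have to be found in the camera images.
- bar_mid (a point): Camera bar: mid-length of its black square beam, 33 mm above its flat underside (half-way up the whole bar). x runs along the beam to the camera head, z up. Beam 200 mm long (x -100 to +100), 40 wide, 36 high. Mass about 0.8 kg (7.8 N). Ballast is locked unseen inside, so the balance point may lie anywhere from x = -25 to +45 mm, on the centre line, 22 mm above the underside
- mid_stud (a point): Centre of the round head of the middle grip stud on the bar, 61 mm above its underside at x = 0 of bar_mid. Five like studs stand on the beam at x = -44, -22, 0, 22, 44 mm: smooth heads 14 mm wide, 10 mm high (56 to 66 mm up) on 8 mm stems, 20 mm above the beam's top. Pinch one head across the beam from above. Held away from the balance point, the bar sags at its heavy end. Axes as bar_mid
- bar_head (a point): Centre of the grey camera head on the bar's +x end: 50 mm long (x +60 to +110 mm of bar_mid), 70 wide, from 20 to 66 mm above the underside; a 38 mm wide lens sticks 16 mm out of its +y side
- cradle_seat (a point): Centre of the flat seat of the stand's tilting cradle, on its surface, 90 mm above the desk. x along the trough, y along the tilt axle, z up out of the seat; axes tilt with it. Aluminium trough 70 mm long (x), 48 wide inside, open at both ends, lips with flares reaching 17 mm above the seat. The beam lies in it lengthwise, either way round, underside on the seat
- stand_axle (a point): Tilt axle of the cradle, 68 mm above the desk and 22 mm under the level seat's centre, on the fixed stand: black round base 140 mm wide, short column and fork 82 mm wide along y. x along the level trough
- cradle (a joint): Tilt of the cradle, rad: 0 level, positive when its +x end is down, stops at 0.30 either way. A spring centres it when empty; with the bar on it, it tips towards the heavy side by about 0.007 rad for each mm that the balance point lies off the axle
- mug_mid (a point): White mug, 80 mm wide, 85 mm tall, bystander; the point is on its axis at half height
- box_mid (a point): Black push-button box, 80 x 110 x 32 mm with two round grey buttons on top, bystander; the point is its centre
- lenscase_mid (a point): Grey lens case, 120 x 85 x 45 mm, bystander; the point is its centre
Not all that is in view belongs to the job. What is shaped like the part that bears bar_mid but purple is not meant.

How it is judged:
On the way:
1. the bar is held about level (within 0.18 rad) with its middle at least 0.1 m above the desk, off the cradle, for 0.3 s (height (world z) of bar_mid above 0.1 m and angle between bar_mid's own z axis and vertical below 0.18 rad and contact force between bar and cradle below 0.1 N), for 0.3 s.
At the end, for the whole second after the job is handed in: The bar lies lengthwise in the trough with its underside on the seat (height within 5 mm, sideways within 10 mm, direction within 0.14 rad either way round, not rocked by more than 0.06 rad), carried by the cradle alone (over 5.5 N) and at rest, and the cradle stays level within 0.06 rad (value of joint cradle between -0.06 and 0.06 rad and z of bar_mid in the frame of cradle_seat between 0.028 and 0.038 m and y of bar_mid in the frame of cradle_seat between -0.01 and 0.01 m and angle between the x axis of bar_mid and the x axis of cradle_seat, either way round below 0.14 rad and angle between the z axis of bar_mid and the z axis of cradle_seat, either way round below 0.06 rad and contact force between bar and cradle above 5.5 N and linear speed of bar below 0.02 m/s); the robot touches nothing.
It fails at once if the bar tips by more than 0.6 rad (angle between bar_mid's own z axis and vertical above 0.6 rad).
It fails at once if the bar is dropped or rammed into the cradle (over 60 N) (contact force between bar and cradle above 60 N).
It fails at once if a bystander is moved by more than 25 mm (distance of any of mug_mid, box_mid, lenscase_mid from where it was at the start of the episode above 0.025 m).
It also fails if it takes over 67 s, if anything falls off the work surface, if the arm or the gripper's body presses on something with over 40 N, if the wrist force passes 120 N, or if a joint passes its speed limit or range.

## Working session

There is one attempt and no reset: what is moved stays moved. The work goes in short steps, Python scripts to look and compute and a tool call to move; the robot and the scene stay as the last step left them, time stands still between calls to the robot, and variables do not carry over. Pictures are saved under pics/ and viewed, about 8 in all and at most 12, crops included, and the job is handed in when it is done.

Besides the shell and the picture viewer there is one more tool, called after "Call:" by a JSON object that holds its "api" and its "payload", one argument or row to a line. carry_out: Moves the arm, as the interface text tells. Its arguments: {"type":"object","properties":{"dp":{"type":"array","items":{"type":"array","items":{"type":"number"}}},"delta_rot":{"type":"array","items":{"type":"array","items":{"type":"number"}}},"claw":{"type":"number"},"squeeze":{"type":"number"}},"required":["dp","delta_rot"]}

```bash
mkdir -p pics; cat > h.py <<'E'
from workcell import *
import numpy as np, cv2
def K(d): return np.array([[d['fx'],0,d['cx']],[0,d['fy'],d['cy']],[0,0,1.]])
def pose(d,st=None):
    if 'rvec' in d:
        R=cv2.Rodrigues(np.array(d['rvec'],float))[0]; t=np.array(d['tvec'],float).ravel(); return R.T,-R.T@t
    T=np.array(d['tool_from_camera']); Rw=np.array(st['orientation']); return Rw@T[:3,:3], Rw@T[:3,3]+np.array(st['tcp_pos'])
def ray(d,uv,z,st=None):
    p=cv2.undistortPoints(np.array(uv,float).reshape(-1,1,2),K(d),np.array(d['distortion'],float)).reshape(-1,2)
    R,c=pose(d,st); v=np.c_[p,np.ones(len(p))]@R.T
    return c+v*((z-c[2])/v[:,2])[:,None]
def proj(d,P,st=None):
    R,c=pose(d,st); r=cv2.Rodrigues(R.T)[0]
    return cv2.projectPoints(np.array(P,float).reshape(-1,3),r,-R.T@c,K(d),np.array(d['distortion'],float))[0].reshape(-1,2)
def grab(n,f=None):
    st=state(); d=get_image(n)
    if f: cv2.imwrite('pics/'+f+'.png',d['frame'][...,::-1])
    return d,st
E
python3 - <<'E'
from h import *
import pickle
s=state();print({k:np.round(v,3).tolist() for k,v in s.items()})
D={}
for n in('top','side'):
    D[n]=grab(n,n+'0'); print(n,pose(D[n][0])[1].round(3))
pickle.dump(D,open('d0.pkl','wb'))
im=np.vstack([D[n][0]['frame'][...,::-1] for n in D]); cv2.imwrite('pics/both.png',cv2.resize(im,(480,600)))
E
```

```text
{'clock': 0.0, 'q': [-1.444, 0.159, 1.598, 0.0, 1.386, -0.21], 'joint_velocities': [0.0, 0.002, 0.001, 0.001, -0.001, 0.0], 'effort': [-0.002, -39.6, -33.143, -0.0, 0.008, 0.0], 'tcp_pos': [0.19, -0.542, 0.208], 'orientation': [[0.944, 0.33, -0.0], [0.33, -0.944, 0.002], [0.0, -0.002, -1.0]], 'contact_force': [0.811, -0.841, 0.847], 'ft_torque': [0.036, -0.067, -0.015], 'grip_width': 0.085}
top [ 0.421 -0.011  1.04 ]
side [0.356 0.906 0.654]
```

View pics/top0.png

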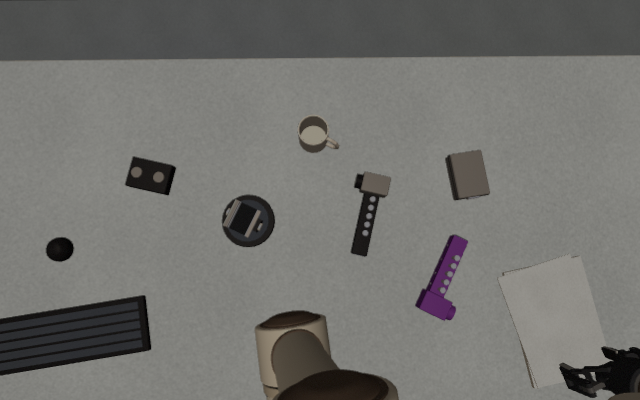

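View pics/side0.png

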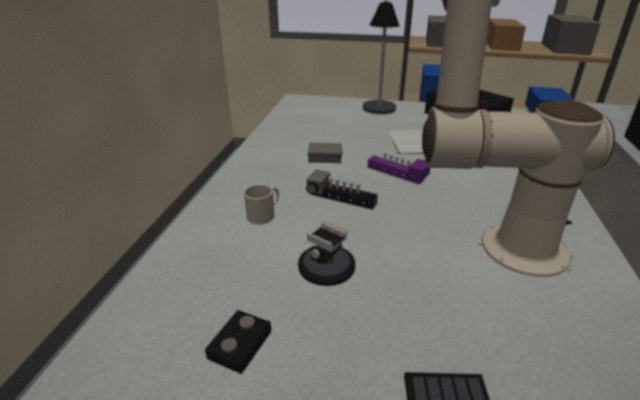

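The top view shows two bars: the black one at about (370,215) with a grey head at (375,184), and a purple decoy at (442,278). The black one fits the description. The stand is at (248,220), the mug at (313,132), the box at (151,175) and the case at (468,175). I'll confirm this in one enlarged crop and measure.

```bash
python3 - <<'E'
from h import *
import pickle
D=pickle.load(open('d0.pkl','rb')); d=D['top'][0]; f=d['frame']
c=f[160:265,210:400][...,::-1]; cv2.imwrite('pics/crop1.png',cv2.resize(c,None,fx=4,fy=4,interpolation=cv2.INTER_CUBIC))
g=cv2.cvtColor(f,cv2.COLOR_RGB2GRAY)
# studs: bright blobs within dark beam
sub=g[160:265,345:400]; m=(sub<60).astype(np.uint8)
cn,h=cv2.findContours(m,cv2.RETR_CCOMP,cv2.CHAIN_APPROX_NONE)
for i,q in enumerate(cn):
    if h[0][i][3]>=0 or cv2.contourArea(q)>100:
        x=q.reshape(-1,2).mean(0)+[345,160]; print(h[0][i][3],cv2.contourArea(q),x.round(1),ray(d,x,.066)[0].round(4), ((cv2.minAreaRect(q)) if h[0][i][3]<0 else ''))
b=(g>75).astype(np.uint8)[188:245,355:385]
n,l,s,ce=cv2.connectedComponentsWithStats(b)
for i in range(1,n): print('bright',s[i,4],(ce[i]+[355,188]).round(1),ray(d,ce[i]+[355,188],.066)[0].round(4))
# stand bright lips
b=((g>75)).astype(np.uint8)[200:240,226:270]
n,l,s,ce=cv2.connectedComponentsWithStats(b)
for i in range(1,n):
    if s[i,4]>15:
        q=np.argwhere(l==i)[:,::-1]; r=cv2.minAreaRect(q.astype(np.float32)); print('lip',s[i,4],(np.array(r[0])+[226,200]).round(1),r[1:],ray(d,np.array(r[0])+[226,200],.107)[0].round(4))
print('base c',ray(d,[248,220.5],.02))
for n_,p,z in(('mug',(313,122),.085),('case',(467,173),.045),('box',(151,175),.03)): print(n_,ray(d,p,z)[0].round(3))
E
```

```text
-1 1032.0 [364.6 212.8] [ 0.5018 -0.1404  0.066 ] ((23.362117767333984, 54.77478790283203), (31.387407302856445, 80.95797729492188), 2.683774948120117)
0 41.0 [365.  232.5] [ 0.452  -0.1402  0.066 ] 
0 41.0 [366.8 224. ] [ 0.4733 -0.1454  0.066 ] 
0 41.0 [368.5 215.5] [ 0.4947 -0.1502  0.066 ] 
0 37.0 [370.5 207.1] [ 0.5161 -0.1558  0.066 ] 
0 41.0 [372.5 198.5] [ 0.5379 -0.1615  0.066 ] 
bright 194 [357.3 204.2] [ 0.5238 -0.1226  0.066 ]
bright 102 [375.2 190. ] [ 0.5597 -0.1689  0.066 ]
bright 27 [372.3 198.6] [ 0.5377 -0.1609  0.066 ]
bright 517 [378.6 224.5] [ 0.4717 -0.1751  0.066 ]
bright 27 [370.5 207.1] [ 0.516  -0.1558  0.066 ]
bright 29 [368.7 215.6] [ 0.4945 -0.1507  0.066 ]
bright 26 [366.5 224. ] [ 0.4733 -0.1445  0.066 ]
bright 28 [364.8 232.5] [ 0.452  -0.1397  0.066 ]
lip 22 [228.5 203. ] ((6.0, 5.0), 90.0) [0.5259 0.1946 0.107 ]
lip 190 [230.3 212.4] ((8.944271087646484, 28.174455642700195), 26.56505012512207) [0.503  0.1899 0.107 ]
lip 132 [252.2 223.1] ((4.0249223709106445, 29.516094207763672), 26.56505012512207) [0.4765 0.1368 0.107 ]
lip 20 [259.5 226. ] ((2.683281421661377, 6.708203315734863), 26.56505012512207) [0.4693 0.1192 0.107 ]
base c [[0.4886886  0.16168536 0.02      ]]
mug [ 0.733 -0.013  0.085]
case [ 0.605 -0.414  0.045]
box [0.611 0.417 0.03 ]
```

View pics/crop1.png

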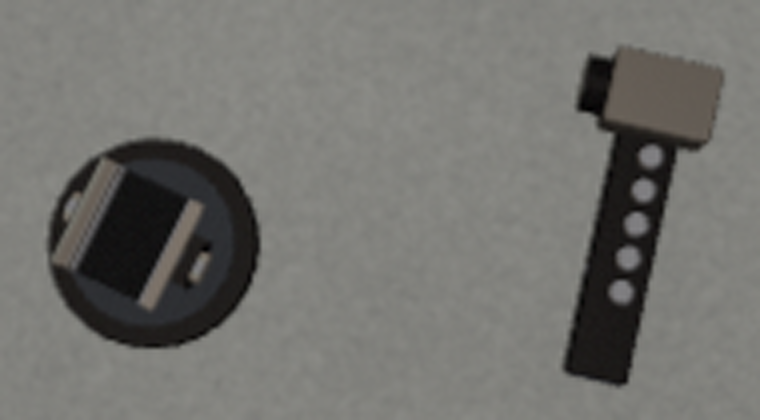

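The crop confirms it. The black bar's five studs lie on a line with 22 mm pitch, and the mid stud is at about (0.495, -0.150) with yaw -13.9°. The lens is on the +y side. The trough centre is at about (0.489, 0.162) with yaw about -25°. I'll move above the mid stud.

Call:
{"api": "carry_out", "payload": {
  "dp": [
    [4.17, -2.69, 0.4],
    [4.17, -2.69, 0.4],
    [4.17, -2.69, 0.4],
    [4.17, -2.69, 0.4],
    [4.17, -2.69, 0.4],
    [4.17, -2.69, 0.4],
    [4.17, -2.69, 0.4],
    [4.17, -2.69, 0.4],
    [4.17, -2.69, 0.4],
    [4.17, -2.69, 0.4]
  ],
  "delta_rot": [
    [0, 0, 0],
    [0, 0, 0],
    [0, 0, 0],
    [0, 0, 0],
    [0, 0, 0],
    [0, 0, 0],
    [0, 0, 0],
    [0, 0, 0],
    [0, 0, 0],
    [0, 0, 0]
  ],
  "claw": 3.0,
  "squeeze": 60
}}

```text
clock: 1.1
tcp_pos: [0.4954, -0.149, 0.1686]
orientation: [[0.944, 0.331, -0.0], [0.331, -0.944, 0.0], [-0.0, -0.0, -1.0]]
contact_force: [0.6, -0.9, 0.8]
grip_width: 0.0297
```

Call:
{"api": "carry_out", "payload": {
  "dp": [
    [0, 0, 0],
    [0, 0, 0],
    [0, 0, 0],
    [0, 0, 0],
    [0, 0, 0],
    [0, 0, 0],
    [0, 0, 0]
  ],
  "delta_rot": [
    [0, 0, 6.6],
    [0, 0, 6.6],
    [0, 0, 6.6],
    [0, 0, 6.6],
    [0, 0, 6.8],
    [0, 0, 0],
    [0, 0, 0]
  ]
}}

```text
clock: 1.8
tcp_pos: [0.4944, -0.1509, 0.1687]
orientation: [[0.971, -0.238, -0.001], [-0.238, -0.971, 0.0], [-0.001, -0.0, -1.0]]
contact_force: [0.0, -0.2, 0.2]
grip_width: 0.03
```

```bash
cat >> h.py <<'E'
def S():
    s=state();R=np.array(s['orientation']);print(round(s['clock'],2),'tcp',np.round(s['tcp_pos'],4),'yaw',np.degrees(np.arctan2(R[1,0],R[0,0])).round(2),'z',R[:,2].round(3),'F',np.round(s['contact_force'],2),'M',np.round(s['ft_torque'],3),'w',round(s['grip_width'],4)); return s
def tool(s,p): return (np.array(s['orientation']).T@(np.array(p)-s['tcp_pos'])*100).round(2)
E
python3 - <<'E'
from h import *
s=S(); d,st=grab('wrist','w1')
print(pose(d,st)[1].round(3), proj(d,[[.452,-.14,.066],[.4947,-.1504,.066],[.5379,-.1612,.066]],st).round(0))
E
```

```text
1.8 tcp [ 0.4944 -0.1509  0.1687] yaw -13.75 z [-0.001  0.    -1.   ] F [ 0.01 -0.15  0.18] M [ 0.021  0.005 -0.005] w 0.03
[ 0.573 -0.17   0.335] [[319. 230.]
 [319. 189.]
 [319. 143.]]
```

View pics/w1.png

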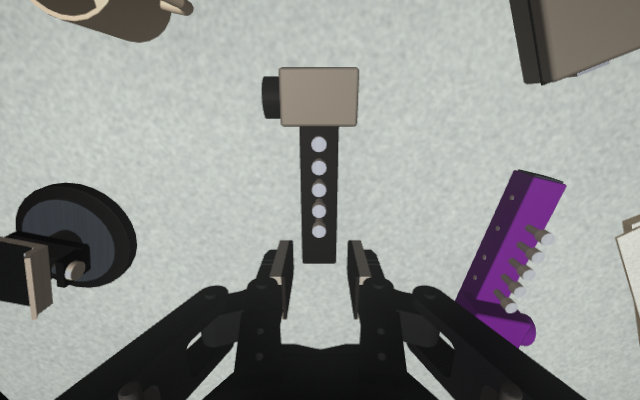

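The wrist view shows all five heads on column 319 (rows 144 to 231), within 1 px of prediction, and the gripper is aligned with the bar. I'll descend on the mid stud and pinch.

Call:
{"api": "carry_out", "payload": {
  "dp": [
    [0, 0, 2.5],
    [0, 0, 2.5],
    [0, 0, 2.5],
    [0, 0, 2.0],
    [0, 0, 1.5],
    [0, 0, 1.0],
    [0, 0, 0.5],
    [0, 0, 0],
    [0, 0, 0]
  ],
  "delta_rot": [
    [0, 0, 0],
    [0, 0, 0],
    [0, 0, 0],
    [0, 0, 0],
    [0, 0, 0],
    [0, 0, 0],
    [0, 0, 0],
    [0, 0, 0],
    [0, 0, 0]
  ]
}}

```text
clock: 2.75
tcp_pos: [0.4953, -0.1513, 0.0448]
orientation: [[0.971, -0.24, 0.001], [-0.24, -0.971, -0.001], [0.001, 0.0, -1.0]]
contact_force: [0.3, -0.3, 0.6]
grip_width: 0.0302
```

Call:
{"api": "carry_out", "payload": {
  "dp": [
    [0, 0, 0],
    [0, 0, 0],
    [0, 0, 0],
    [0, 0, 0],
    [0, 0, 0],
    [0, 0, 0]
  ],
  "delta_rot": [
    [0, 0, 0],
    [0, 0, 0],
    [0, 0, 0],
    [0, 0, 0],
    [0, 0, 0],
    [0, 0, 0]
  ],
  "claw": 1.0,
  "squeeze": 50
}}

```text
clock: 3.35
tcp_pos: [0.4947, -0.151, 0.044]
orientation: [[0.971, -0.24, 0.0], [-0.24, -0.971, -0.0], [0.0, 0.0, -1.0]]
contact_force: [-0.0, -0.5, 0.4]
grip_width: 0.0103
```

Call:
{"api": "carry_out", "payload": {
  "dp": [
    [0, 0, -0.3],
    [0, 0, -0.3],
    [0, 0, -0.2],
    [0, 0, 0],
    [0, 0, 0],
    [0, 0, 0],
    [0, 0, 0]
  ],
  "delta_rot": [
    [0, 0, 0],
    [0, 0, 0],
    [0, 0, 0],
    [0, 0, 0],
    [0, 0, 0],
    [0, 0, 0],
    [0, 0, 0]
  ]
}}

```text
clock: 4.05
tcp_pos: [0.4946, -0.1509, 0.0519]
orientation: [[0.971, -0.24, -0.0], [-0.24, -0.971, 0.0], [-0.0, -0.0, -1.0]]
contact_force: [-0.0, 0.1, 0.1]
grip_width: 0.0101
```

```bash
cat >> h.py <<'E'
def FM(n=6):
    F=[];M=[]
    for _ in range(n):
        s=state();get_image('side');F.append(s['contact_force']);M.append(s['ft_torque'])
    R=np.array(s['orientation']);print('mean F',np.mean(F,0).round(2),'M tool',(R.T@np.mean(M,0)).round(3),'sd',np.std(F,0).round(2),np.std(M,0).round(3))
E
python3 - <<'E'
from h import *
S();FM()
grab('wrist','w2');grab('side','s2')
f=cv2.imread('pics/w2.png');g=cv2.imread('pics/s2.png')[150:230,280:400]
cv2.imwrite('pics/c2.png',np.vstack([f[40:300,160:480],cv2.resize(g,(320,213),interpolation=cv2.INTER_CUBIC)]))
E
```

```text
4.05 tcp [ 0.4946 -0.1509  0.0519] yaw -13.9 z [-0.  0. -1.] F [-0.    0.08  0.06] M [ 0.009 -0.025  0.017] w 0.0101
mean F [-0.06 -0.11 -0.33] M tool [0.001 0.    0.002] sd [0.31 0.43 0.36] [0.031 0.023 0.018]
```

View pics/c2.png

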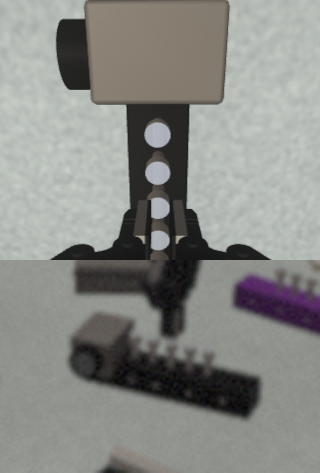

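```bash
python3 - <<'E'
from h import *
s=state();d,st=grab('wrist')
f=d['frame']
u=np.array([.971,-.240,0]);m=np.array([.4947,-.1506,.066])
print('pred studs',proj(d,[m+u*k*.022 for k in(2,1,0,-1,-2)],st).round(0).tolist())
tp=np.array(s['tcp_pos']);print('tcp,grasp',proj(d,[tp,tp+[0,0,.019]],st).round(0).tolist())
g=cv2.cvtColor(f,cv2.COLOR_RGB2GRAY)
b=((g>150)&(f[...,2].astype(int)>f[...,0]+5)).astype(np.uint8)[140:300,290:350]
n,l,t,ce=cv2.connectedComponentsWithStats(b)
print([(t[i].tolist(),(ce[i]+[290,140]).round(1)) for i in range(1,n) if t[i,4]>20])
ds,_=grab('side');fs=ds['frame']
print('side pred studs',proj(ds,[m+u*k*.022 for k in(2,1,0,-1,-2)]).round(0).tolist(),'tcp',proj(ds,tp).round(0))
cv2.imwrite('pics/w3.png',cv2.resize(f[150:310,240:400][...,::-1],None,fx=3,fy=3,interpolation=cv2.INTER_CUBIC))
E
```

```text
pred studs [[319.0, 173.0], [319.0, 211.0], [319.0, 246.0], [319.0, 278.0], [319.0, 308.0]]
tcp,grasp [[320.0, 235.0], [320.0, 250.0]]
[([15, 23, 25, 24, 481], array([317. , 174.4])), ([16, 62, 24, 23, 427], array([317.3, 212.7])), ([22, 98, 17, 21, 305], array([319.3, 247.8])), ([22, 131, 17, 19, 273], array([319.2, 280. ]))]
side pred studs [[330.0, 177.0], [337.0, 179.0], [343.0, 180.0], [350.0, 182.0], [357.0, 183.0]] tcp [[343. 184.]]
```

View pics/w3.png

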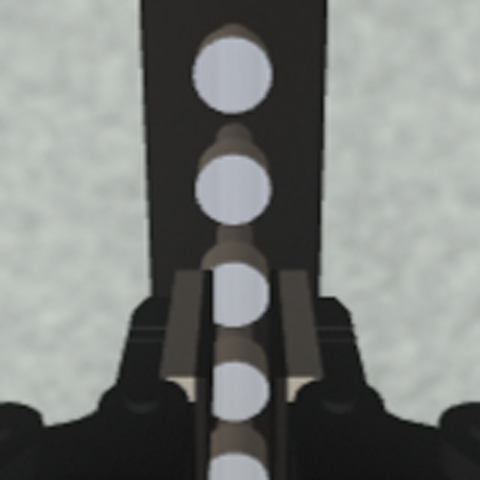

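In this crop the pads overlap the mid head at about (319,248), so the tips seem to stand above the heads, higher than the reported TCP suggests. The forces read zero, so nothing was gripped or moved. I'll reopen, go lower in steps with a force check, and close again.

Call:
{"api": "carry_out", "payload": {
  "dp": [
    [0, 0, 0],
    [0, 0, 0],
    [0, 0, 0.5],
    [0, 0, 0.5],
    [0, 0, 0.3],
    [0, 0, 0],
    [0, 0, 0]
  ],
  "delta_rot": [
    [0, 0, 0],
    [0, 0, 0],
    [0, 0, 0],
    [0, 0, 0],
    [0, 0, 0],
    [0, 0, 0],
    [0, 0, 0]
  ],
  "claw": 3.0
}}

```text
clock: 5.25
tcp_pos: [0.4946, -0.1509, 0.0388]
orientation: [[0.971, -0.24, -0.0], [-0.24, -0.971, 0.0], [-0.0, -0.0, -1.0]]
contact_force: [0.1, 0.4, -0.4]
grip_width: 0.0299
```

Call:
{"api": "carry_out", "payload": {
  "dp": [
    [0, 0, 0],
    [0, 0, 0],
    [0, 0, 0],
    [0, 0, 0],
    [0, 0, 0],
    [0, 0, 0]
  ],
  "delta_rot": [
    [0, 0, 0],
    [0, 0, 0],
    [0, 0, 0],
    [0, 0, 0],
    [0, 0, 0],
    [0, 0, 0]
  ],
  "claw": 0.6
}}

```text
clock: 5.85
tcp_pos: [0.4949, -0.1508, 0.0393]
orientation: [[0.971, -0.24, 0.0], [-0.24, -0.971, 0.0], [0.0, -0.0, -1.0]]
contact_force: [0.4, 4.7, 4.0]
grip_width: 0.01
```

Call:
{"api": "carry_out", "payload": {
  "dp": [
    [0, 0, 0],
    [0, 0, 0],
    [0, 0, 0],
    [0, 0, -0.3],
    [0, 0, -0.3],
    [0, 0, 0],
    [0, 0, 0],
    [0, 0, 0]
  ],
  "delta_rot": [
    [0, 0, 0],
    [0, 0, 0],
    [0, 0, 0],
    [0, 0, 0],
    [0, 0, 0],
    [0, 0, 0],
    [0, 0, 0],
    [0, 0, 0]
  ],
  "claw": 0,
  "squeeze": 60
}}

```text
clock: 6.65
tcp_pos: [0.4941, -0.1509, 0.0444]
orientation: [[0.971, -0.24, -0.001], [-0.24, -0.971, 0.0], [-0.001, -0.0, -1.0]]
contact_force: [-0.1, 0.9, -6.8]
grip_width: 0.0093
```

```bash
python3 - <<'E'
from h import *
S();FM(5)
grab('wrist','w4');grab('side','s4')
f=cv2.imread('pics/w4.png')[150:310,240:400];g=cv2.imread('pics/s4.png')[155:215,300:390]
cv2.imwrite('pics/c4.png',np.hstack([cv2.resize(f,(400,400),interpolation=3),cv2.resize(g,(400,267),interpolation=3) if 0 else np.vstack([cv2.resize(g,(400,267),interpolation=2),np.zeros((133,400,3),np.uint8)])]))
E
```

```text
6.65 tcp [ 0.4941 -0.1509  0.0444] yaw -13.91 z [-0.001  0.    -1.   ] F [-0.08  0.94 -6.78] M [-0.032 -0.018 -0.041] w 0.0093
mean F [-0.29  0.16 -7.17] M tool [-0.03  -0.011  0.008] sd [0.28 0.45 0.39] [0.016 0.027 0.037]
```

View pics/c4.png

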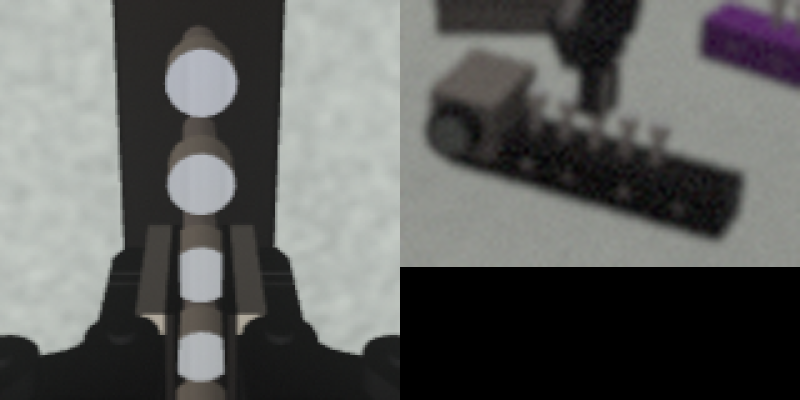

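The left view shows the mid head held between the pad tips. In the right view the bar is just off the desk, with the camera head on the left. Fz is about -7.2 N, so nearly the whole weight is carried. I'll measure the pitch from the stud rows.

```bash
cat >> h.py <<'E'
from scipy.optimize import least_squares
def heads(d,c0=285,c1=355,r0=120,r1=235):
    f=d['frame'].astype(int)[r0:r1,c0:c1]
    b=((f.min(-1)>140)&(f[...,2]>f[...,0]+6)).astype(np.uint8)
    n,l,t,ce=cv2.connectedComponentsWithStats(b)
    return [(ce[i]+[c0,r0],t[i,4]) for i in range(1,n) if 150<t[i,4]<900 and .7<t[i,2]/t[i,3]<1.4]
def pitch(d,st,k):   # heads ahead of held stud: offsets k (m along bar, from held), ascending rows
    H=sorted([h[0] for h in heads(d)],key=lambda p:p[1]); H=np.array(H[:len(k)])
    R=np.array(st['orientation']);tp=np.array(st['tcp_pos'])
    def P(v): # v: pitch (positive = camera end down), height of held head top centre in tool z offset, x offset
        a=v[0]; return np.array([tp+R@np.array([v[1]+q*np.cos(a),0,-v[2]+q*np.sin(a)]) for q in k])
    return H,P
E
python3 - <<'E'
from h import *
d,st=grab('wrist')
print([ (h[0].round(1),h[1]) for h in heads(d,r1=260)], st['tcp_pos'])
R=np.array(st['orientation']);tp=np.array(st['tcp_pos'])
u=R[:,0]
for a in(-.1,-.05,0,.05,.1):
  for lift in (.0715,):
    m=np.array([.4942,-.1508,lift])
    print(a,proj(d,[m+q*(u*np.cos(a)-np.array([0,0,np.sin(a)])) for q in(.044,.022,0)],st).round(1)[:,1])
# camera head & front edges: bright-brown top of head rows along column 319 ; beam end
col=d['frame'][:,300:338].mean((1,2)); e=np.diff(col); print('edges',[(i,round(e[i])) for i in range(20,240) if abs(e[i])>12])
for a in(-.1,-.05,0,.05,.1):
    m=np.array([.4942,-.1508,.0715]); print(a,'head edges',proj(d,[m+q*(u*np.cos(a)-np.array([0,0,np.sin(a)])) for q in(.110,.060)],st).round(1)[:,1])
E
```

```text
[(array([320. , 182.8]), np.int32(583)), (array([320. , 223.3]), np.int32(477))] [ 0.49465511 -0.15098879  0.04497849]
-0.1 [182.4 222.2 257.4]
-0.05 [180.9 221.2 257.4]
0 [179.6 220.3 257.4]
0.05 [178.6 219.5 257.4]
0.1 [177.9 218.9 257.4]
edges [(29, -62), (30, -36), (31, 15), (148, -30), (149, -14), (169, 21), (170, 13), (194, -15), (195, -20), (196, -18), (211, 20), (233, -14), (234, -17), (235, -19)]
-0.1 head edges [ 25.6 150.1]
-0.05 head edges [ 27.9 148.6]
0 head edges [ 30.6 147.5]
0.05 head edges [ 33.9 146.7]
0.1 head edges [ 37.5 146.3]
```

Call:
{"api": "carry_out", "payload": {
  "dp": [
    [0, 0, 0.3],
    [0, 0, 0.3],
    [0, 0, 0],
    [0, 0, 0]
  ],
  "delta_rot": [
    [0, 0, 0],
    [0, 0, 0],
    [0, 0, 0],
    [0, 0, 0]
  ]
}}

```text
clock: 7.45
tcp_pos: [0.4953, -0.1512, 0.0394]
orientation: [[0.971, -0.24, 0.001], [-0.24, -0.971, -0.001], [0.001, 0.0, -1.0]]
contact_force: [2.1, 0.7, -3.9]
grip_width: 0.0093
```

Call:
{"api": "carry_out", "payload": {
  "dp": [
    [0, 0, 0],
    [0, 0, 0],
    [0, 0, 0],
    [0, 0, 0.2],
    [0, 0, 0.2],
    [0, 0, 0.2],
    [0, 0, 0],
    [0, 0, 0]
  ],
  "delta_rot": [
    [0, 0, 0],
    [0, 0, 0],
    [0, 0, 0],
    [0, 0, 0],
    [0, 0, 0],
    [0, 0, 0],
    [0, 0, 0],
    [0, 0, 0]
  ],
  "claw": 2.6
}}

```text
clock: 8.25
tcp_pos: [0.4946, -0.151, 0.0329]
orientation: [[0.971, -0.24, -0.0], [-0.24, -0.971, 0.0], [-0.0, -0.0, -1.0]]
contact_force: [-0.1, -0.8, 0.3]
grip_width: 0.026
```

Call:
{"api": "carry_out", "payload": {
  "dp": [
    [0, 0, 0],
    [0, 0, 0],
    [0, 0, 0],
    [0, 0, 0],
    [0, 0, 0],
    [0, 0, 0]
  ],
  "delta_rot": [
    [0, 0, 0],
    [0, 0, 0],
    [0, 0, 0],
    [0, 0, 0],
    [0, 0, 0],
    [0, 0, 0]
  ],
  "claw": 0,
  "squeeze": 60
}}

```text
clock: 8.85
tcp_pos: [0.4948, -0.1508, 0.0332]
orientation: [[0.971, -0.24, 0.0], [-0.24, -0.971, 0.0], [0.0, -0.0, -1.0]]
contact_force: [-0.4, 3.9, 4.0]
grip_width: 0.0105
```

Call:
{"api": "carry_out", "payload": {
  "dp": [
    [0, 0, -0.3],
    [0, 0, -0.3],
    [0, 0, -0.3],
    [0, 0, -0.3],
    [0, 0, 0],
    [0, 0, 0],
    [0, 0, 0]
  ],
  "delta_rot": [
    [0, 0, 0],
    [0, 0, 0],
    [0, 0, 0],
    [0, 0, 0],
    [0, 0, 0],
    [0, 0, 0],
    [0, 0, 0]
  ]
}}

```text
clock: 9.55
tcp_pos: [0.4945, -0.1509, 0.0448]
orientation: [[0.971, -0.24, -0.0], [-0.24, -0.971, 0.0], [-0.0, -0.0, -1.0]]
contact_force: [0.4, -0.6, -8.3]
grip_width: 0.0103
```

```bash
cat >> h.py <<'E'
def edges():
    d,st=grab('wrist'); print('heads',[h[0].round(1) for h in heads(d,r1=260)])
    col=d['frame'][:,300:338].mean((1,2)); e=np.diff(col); print('edges',[(i,round(e[i])) for i in range(10,240) if abs(e[i])>12]); return d,st
E
python3 - <<'E'
from h import *
S();FM(5)
d,st=edges();R=np.array(st['orientation']);tp=np.array(st['tcp_pos'])
z0=tp[2]-.0331+.066
for dz in (0,):
  for a in(-.2,-.15,-.1,-.05,0,.05,.1,.15):
    m=tp+[0,0,z0-tp[2]]; X=R[:,0]*np.cos(a)-np.array([0,0,np.sin(a)])
    print(a,proj(d,[m+q*X for q in(.110,.060,.044,.022)],st).round(1)[:,1])
E
```

```text
9.55 tcp [ 0.4945 -0.1509  0.0448] yaw -13.91 z [-0.  0. -1.] F [ 0.43 -0.57 -8.28] M [ 0.002 -0.096 -0.004] w 0.0103
mean F [-0.17 -0.14 -7.89] M tool [-0.031  0.105  0.002] sd [0.41 0.51 0.33] [0.031 0.021 0.02 ]
heads [array([320. , 186.3]), array([320. , 227.5])]
edges [(22, -31), (23, -56), (25, 13), (150, -36), (172, 21), (173, 13), (198, -16), (199, -19), (200, -16), (215, 17), (216, 16), (238, -14), (239, -14)]
-0.2 [ 16.7 155.7 189.1 228.8]
-0.15 [ 17.9 153.3 186.9 227.5]
-0.1 [ 19.8 151.3 185.  226.4]
-0.05 [ 22.5 149.7 183.4 225.3]
0 [ 25.6 148.5 182.1 224.4]
0.05 [ 29.2 147.7 181.  223.5]
0.1 [ 33.2 147.2 180.1 222.8]
0.15 [ 37.6 147.1 179.5 222.2]
```

The bar is fully off the desk (7.9 N) with the tail low by about 0.055 rad. The moment of +0.105 Nm puts the balance point about 13–15 mm toward the tail, so the -22 stud is next. I'll set the bar down and shift.

Call:
{"api": "carry_out", "payload": {
  "dp": [
    [0, 0, 0.3],
    [0, 0, 0.3],
    [0, 0, 0.3],
    [0, 0, 0.2],
    [0, 0, 0.1],
    [0, 0, 0],
    [0, 0, 0]
  ],
  "delta_rot": [
    [0, 0, 0],
    [0, 0, 0],
    [0, 0, 0],
    [0, 0, 0],
    [0, 0, 0],
    [0, 0, 0],
    [0, 0, 0]
  ]
}}

```text
clock: 10.55
tcp_pos: [0.495, -0.1511, 0.0333]
orientation: [[0.971, -0.24, 0.001], [-0.24, -0.971, -0.0], [0.001, 0.0, -1.0]]
contact_force: [0.7, 0.5, -4.9]
grip_width: 0.011
```

Call:
{"api": "carry_out", "payload": {
  "dp": [
    [0, 0, 0],
    [0, 0, 0],
    [0, 0, 0],
    [-0.8, 0, 0],
    [-0.8, 0, 0],
    [-0.6, 0, 0],
    [0, 0, 0],
    [0, 0, 0]
  ],
  "delta_rot": [
    [0, 0, 0],
    [0, 0, 0],
    [0, 0, 0],
    [0, 0, 0],
    [0, 0, 0],
    [0, 0, 0],
    [0, 0, 0],
    [0, 0, 0]
  ],
  "claw": 2.6
}}

```text
clock: 11.35
tcp_pos: [0.4732, -0.1457, 0.0331]
orientation: [[0.971, -0.24, 0.0], [-0.24, -0.971, -0.0], [0.0, 0.0, -1.0]]
contact_force: [0.4, -1.0, -0.2]
grip_width: 0.026
```

```bash
python3 - <<'E'
from h import *
S();d,st=edges();R=np.array(st['orientation']);tp=np.array(st['tcp_pos'])
m=tp.copy();m[2]=.066
print('pred',proj(d,[m+q*R[:,0] for q in(.132,.082,.066,.044,.022)],st).round(1))
FM(3)
E
```

```text
11.35 tcp [ 0.4732 -0.1457  0.0331] yaw -13.91 z [ 0. -0. -1.] F [ 0.37 -1.02 -0.19] M [ 0.03   0.008 -0.027] w 0.026
heads [array([319.8, 135.1]), array([319.8, 182.3]), array([319.8, 224.9])]
edges [(96, -21), (97, -17), (119, 26), (120, 19), (121, 12), (149, -21), (150, -29), (168, 23), (169, 14), (194, -14), (195, -22), (196, -29), (212, 22), (213, 13), (236, -19), (237, -23)]
pred [[319.5 -39. ]
 [319.5  98.1]
 [319.5 135.3]
 [319.5 182. ]
 [319.6 224.3]]
mean F [-0.08 -0.42  0.41] M tool [0.02  0.019 0.023] sd [0.68 0.46 0.46] [0.011 0.015 0.009]
```

Call:
{"api": "carry_out", "payload": {
  "dp": [
    [0, 0, 0],
    [0, 0, 0],
    [0, 0, 0],
    [0, 0, 0],
    [0, 0, 0],
    [0, 0, -0.3],
    [0, 0, -0.3],
    [0, 0, -0.3],
    [0, 0, -0.3],
    [0, 0, 0]
  ],
  "delta_rot": [
    [0, 0, 0],
    [0, 0, 0],
    [0, 0, 0],
    [0, 0, 0],
    [0, 0, 0],
    [0, 0, 0],
    [0, 0, 0],
    [0, 0, 0],
    [0, 0, 0],
    [0, 0, 0]
  ],
  "claw": 0,
  "squeeze": 60
}}

```text
clock: 12.55
tcp_pos: [0.4734, -0.1458, 0.0452]
orientation: [[0.971, -0.24, 0.0], [-0.24, -0.971, -0.0], [0.0, 0.0, -1.0]]
contact_force: [-0.1, 0.1, -7.1]
grip_width: 0.0106
```

```bash
cat > tilt.py <<'E'
from h import *
import sys
off=float(sys.argv[1]); zg=float(sys.argv[2])  # held stud is off m behind mid stud; tcp z at grip
S();FM(8)
d,st=edges();R=np.array(st['orientation']);tp=np.array(st['tcp_pos'])
for a in(-.2,-.15,-.1,-.05,0,.05,.1,.15,.2):
    m=tp+[0,0,.066-zg]; X=R[:,0]*np.cos(a)-np.array([0,0,np.sin(a)])
    print(a,proj(d,[m+q*X for q in(.060+off,.044+off,.022+off,off)],st).round(1)[:,1])
E
python3 tilt.py .022 .0333
```

```text
12.55 tcp [ 0.4734 -0.1458  0.0452] yaw -13.9 z [ 0. -0. -1.] F [-0.14  0.12 -7.06] M [-0.025 -0.064  0.008] w 0.0106
mean F [-0.13 -0.28 -7.84] M tool [0.001 0.014 0.013] sd [0.46 0.49 0.48] [0.024 0.035 0.034]
heads [array([320. , 135.5]), array([320. , 182.5]), array([320., 225.])]
edges [(96, -13), (97, -18), (98, -13), (119, 17), (120, 25), (121, 13), (149, -16), (150, -27), (151, -17), (168, 22), (169, 17), (195, -20), (196, -31), (212, 21), (213, 14), (235, -12), (236, -16), (237, -21)]
-0.2 [102.  142.  188.9 228.6]
-0.15 [100.1 139.6 186.8 227.4]
-0.1 [ 98.9 137.7 184.9 226.2]
-0.05 [ 98.2 136.2 183.3 225.2]
0 [ 98.1 135.2 181.9 224.2]
0.05 [ 98.5 134.6 180.9 223.4]
0.1 [ 99.3 134.4 180.  222.7]
0.15 [100.5 134.6 179.4 222.1]
0.2 [102.  135.  179.1 221.6]
```

The bar hangs level from the -22 stud (pitch about -0.01 rad, moment about 0). I'll raise it well clear and then stop halfway to look at the cradle.

Call:
{"api": "carry_out", "payload": {
  "dp": [
    [0, 0, -1],
    [0, 0, -2],
    [0, 0, -2.5],
    [0, 0, -2.5],
    [0, 0, -2.5],
    [0, 0, -2.5],
    [0, 0, -2.5],
    [0, 0, -2.5],
    [0, 0, -2],
    [0, 0, -1]
  ],
  "delta_rot": [
    [0, 0, 0],
    [0, 0, 0],
    [0, 0, 0],
    [0, 0, 0],
    [0, 0, 0],
    [0, 0, 0],
    [0, 0, 0],
    [0, 0, 0],
    [0, 0, 0],
    [0, 0, 0]
  ]
}}

```text
clock: 14.0
tcp_pos: [0.4741, -0.1461, 0.2579]
orientation: [[0.971, -0.24, 0.004], [-0.24, -0.971, -0.002], [0.004, 0.001, -1.0]]
contact_force: [0.7, -1.0, -8.3]
grip_width: 0.0101
```

Call:
{"api": "carry_out", "payload": {
  "dp": [
    [0, 0, 0],
    [-0.2, -1, 0],
    [-0.5, -2, 0],
    [-0.5, -2, 0],
    [-0.5, -2, 0],
    [-0.5, -2, 0],
    [-0.5, -2, 0],
    [-0.5, -2, 0],
    [-0.3, -1, 0],
    [0, 0, 0]
  ],
  "delta_rot": [
    [0, 0, 0],
    [0, 0, 0],
    [0, 0, 0],
    [0, 0, 0],
    [0, 0, 0],
    [0, 0, 0],
    [0, 0, 0],
    [0, 0, 0],
    [0, 0, 0],
    [0, 0, 0]
  ]
}}

```text
clock: 15.0
tcp_pos: [0.4721, 0.0001, 0.2538]
orientation: [[0.971, -0.238, -0.002], [-0.238, -0.971, 0.001], [-0.002, -0.0, -1.0]]
contact_force: [-0.2, -0.2, -8.0]
grip_width: 0.0103
```

```bash
python3 - <<'E'
from h import *
S();FM(16)
d,st=grab('wrist','w5');import pickle;pickle.dump((d,st),open('w5.pkl','wb'))
print('pred seat',proj(d,[[.4895,.162,.09],[.4895,.162,.107]],st).round(0).tolist())
D=pickle.load(open('d0.pkl','rb'));t=D['top'][0]
print('top lips mid',ray(t,[[242,218.4]],.107))
E
python3 tilt.py .022 .0333 | tail -11
```

```text
15.0 tcp [4.721e-01 1.000e-04 2.538e-01] yaw -13.77 z [-0.002  0.001 -1.   ] F [-0.16 -0.24 -8.04] M [-0.038  0.006 -0.035] w 0.0103
mean F [-0.08 -0.05 -8.02] M tool [-0.006 -0.006  0.   ] sd [0.42 0.43 0.42] [0.028 0.029 0.026]
pred seat [[185.0, 193.0], [178.0, 197.0]]
top lips mid [[0.48813432 0.16150456 0.107     ]]
heads [array([319.9, 135.6]), array([320. , 182.5]), array([319.9, 225.1])]
edges [(96, -16), (97, -20), (98, -13), (119, 20), (120, 27), (121, 15), (149, -18), (150, -30), (151, -18), (168, 25), (169, 16), (194, -13), (195, -22), (196, -30), (212, 24), (213, 13), (235, -12), (236, -18), (237, -24)]
-0.2 [102.  141.9 188.9 228.6]
-0.15 [100.1 139.6 186.8 227.4]
-0.1 [ 98.9 137.7 184.9 226.2]
-0.05 [ 98.2 136.2 183.3 225.1]
0 [ 98.1 135.2 181.9 224.2]
0.05 [ 98.5 134.6 180.9 223.4]
0.1 [ 99.3 134.4 180.  222.7]
0.15 [100.5 134.6 179.4 222.1]
0.2 [102.  135.  179.1 221.6]
```

View pics/w5.png

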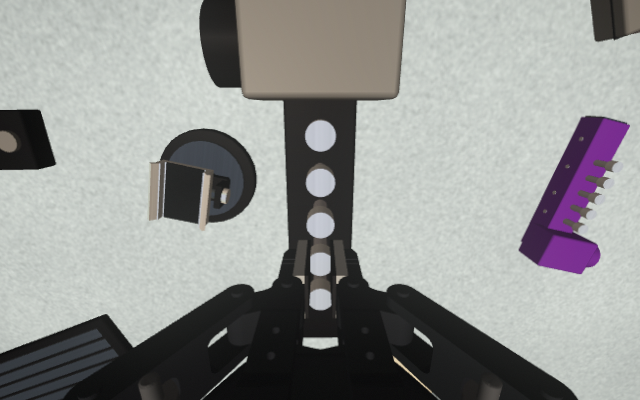

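The view shows the bar level in the grip, with the trough at about (183,193): left lip corners (151,163)/(150,219), right lip corners (216,172)/(205,229). Both agree with the predicted seat. I'll measure the trough yaw and centre from the lip edges.

```bash
python3 - <<'E'
from h import *
import pickle
d,st=pickle.load(open('w5.pkl','rb'));f=d['frame'];g=cv2.cvtColor(f,cv2.COLOR_RGB2GRAY).astype(int)
# right lip (bright strip) and left seat/lip boundary by row
L=[];Rr=[];R2=[]
for r in range(178,214):
    row=g[r]; m=np.where((row[196:216]>95))[0]
    if len(m): Rr.append((196+m.min(),r));
    e=np.diff(row[155:175]); L.append((155+e.argmin(),r))
    e=np.diff(row[144:158]); R2.append((144+e.argmin(),r))
def fit(p):
    p=np.array(p,float);v=cv2.fitLine(p.astype(np.float32),cv2.DIST_HUBER,0,.01,.01).ravel();return v
for n,p in(('rlip in',Rr),('llip inner',L),('llip outer',R2)):
    v=fit(p);a=np.array([v[2:]+v[:2]*k for k in(-15,0,15)])
    w=ray(d,a,.107,st);q=w[2]-w[0];print(n,v.round(2),w[1].round(4),np.degrees(np.arctan2(q[1],q[0]))%180-180)
c=ray(d,[[151,163],[216,172],[205,229],[150,219]],.107,st);print(c.round(4),c.mean(0).round(4))
for i,j in((0,3),(1,2)):
    q=c[i]-c[j];print('yaw',np.degrees(np.arctan2(q[1],q[0])),np.linalg.norm(q))
t=pickle.load(open('d0.pkl','rb'))['top'][0];gt=cv2.cvtColor(t['frame'],cv2.COLOR_RGB2GRAY).astype(int)
k=np.array([[103,157],[53,262],[204,205],[152,310]])/4+[210,160]
c=ray(t,k,.107);print(c.round(4),c.mean(0).round(4))
for i,j in((0,1),(2,3)):
    q=c[i]-c[j];print('yaw',np.degrees(np.arctan2(q[1],q[0])),np.linalg.norm(q))
E
```

```text
rlip in [ 1.000e-01 -1.000e+00  2.003e+02  1.964e+02] [0.4841 0.137  0.107 ] -26.460560316045672
llip inner [  0.    -1.   162.97 196.71] [0.4941 0.179  0.107 ] -23.855074371548824
llip outer [ 2.000e-02 -1.000e+00  1.489e+02  1.925e+02] [0.5027 0.1926 0.107 ] -25.3413478395247
[[0.5338 0.1759 0.107 ]
 [0.5068 0.1094 0.107 ]
 [0.4443 0.1466 0.107 ]
 [0.472  0.2052 0.107 ]] [0.4892 0.1593 0.107 ]
yaw -25.329031927956745 0.06837165138083419
yaw -30.722652237685452 0.07272461883358795
[[0.5349 0.1771 0.107 ]
 [0.4715 0.2065 0.107 ]
 [0.5049 0.1157 0.107 ]
 [0.442  0.1467 0.107 ]] [0.4883 0.1615 0.107 ]
yaw -24.86221546748768 0.06982366390608213
yaw -26.18979493880659 0.07010231244855142
```

Trough centre is at about (0.4885, 0.161) with yaw -25.5°, the same from both cameras to within 2 mm. I'll move over it and turn.

Call:
{"api": "carry_out", "payload": {
  "dp": [
    [-0.1, -1.0, 0],
    [-0.3, -2, 0],
    [-0.3, -2, 0],
    [-0.3, -2, 0],
    [-0.3, -2, 0],
    [-0.3, -2, 0],
    [-0.3, -2, 0],
    [-0.3, -2, 0],
    [-0.15, -1.0, 0],
    [0, 0, 0]
  ],
  "delta_rot": [
    [0, 0, 0],
    [0, 0, 0],
    [0, 0, 0],
    [0, 0, 0],
    [0, 0, 0],
    [0, 0, 0],
    [0, 0, 0],
    [0, 0, 0],
    [0, 0, 0],
    [0, 0, 0]
  ]
}}

```text
clock: 17.3
tcp_pos: [0.4884, 0.1609, 0.2549]
orientation: [[0.971, -0.238, -0.0], [-0.238, -0.971, 0.0], [-0.0, -0.0, -1.0]]
contact_force: [-0.1, -1.0, -7.8]
grip_width: 0.0106
```

Call:
{"api": "carry_out", "payload": {
  "dp": [
    [0, 0, 1],
    [0, 0, 1],
    [0, 0, 1],
    [0, 0, 1],
    [0, 0, 1],
    [0, 0, 1],
    [0, 0, 0],
    [0, 0, 0]
  ],
  "delta_rot": [
    [0, 0, 2],
    [0, 0, 3],
    [0, 0, 3],
    [0, 0, 2.7],
    [0, 0, 1],
    [0, 0, 0],
    [0, 0, 0],
    [0, 0, 0]
  ]
}}

```text
clock: 18.1
tcp_pos: [0.4886, 0.1594, 0.195]
orientation: [[0.902, -0.432, -0.0], [-0.432, -0.902, -0.0], [-0.0, 0.0, -1.0]]
contact_force: [-0.3, 0.7, -7.5]
grip_width: 0.0107
```

```bash
python3 - <<'E'
from h import *
s=S();FM(4);print('to go',tool(s,[.4875,.1615,.123]))
grab('side','s6');t,_=grab('top','t6');cv2.imwrite('pics/c6.png',np.hstack([cv2.resize(cv2.imread('pics/s6.png')[180:300,270:390],(400,400),interpolation=2),cv2.resize(cv2.imread('pics/t6.png')[160:280,190:310],(400,400),interpolation=2)]))
E
```

```text
18.1 tcp [0.4886 0.1594 0.195 ] yaw -25.58 z [-0. -0. -1.] F [-0.29  0.67 -7.5 ] M [0.002 0.009 0.005] w 0.0107
mean F [-0.39  0.23 -7.86] M tool [ 0.027 -0.02  -0.008] sd [0.72 0.52 0.5 ] [0.021 0.051 0.014]
to go [-0.18 -0.14  7.2 ]
```

View pics/c6.png

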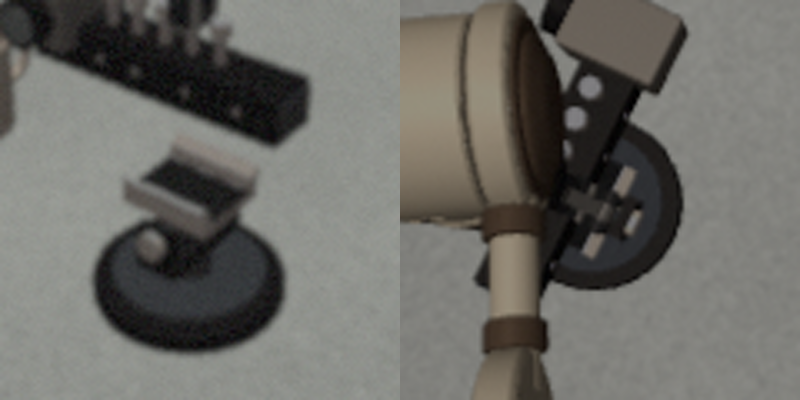

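The left view shows the bar above and parallel to the trough. The right view shows the arm partly covering it, with the trough lips at about (610,205) in the crop. I'll correct by about 2 mm, then descend slowly.

Call:
{"api": "carry_out", "payload": {
  "dp": [
    [-0.18, -0.14, 0.5],
    [0, 0, 1],
    [0, 0, 1],
    [0, 0, 1],
    [0, 0, 0.8],
    [0, 0, 0.5],
    [0, 0, 0.3],
    [0, 0, 0],
    [0, 0, 0]
  ],
  "delta_rot": [
    [0, 0, 0],
    [0, 0, 0],
    [0, 0, 0],
    [0, 0, 0],
    [0, 0, 0],
    [0, 0, 0],
    [0, 0, 0],
    [0, 0, 0],
    [0, 0, 0]
  ]
}}

```text
clock: 19.3
tcp_pos: [0.4879, 0.1616, 0.1444]
orientation: [[0.902, -0.432, 0.001], [-0.432, -0.902, 0.0], [0.001, -0.0, -1.0]]
contact_force: [-1.0, -0.4, -7.5]
grip_width: 0.0104
```

Call:
{"api": "carry_out", "payload": {
  "dp": [
    [0, 0, 0.3],
    [0, 0, 0.3],
    [0, 0, 0.3],
    [0, 0, 0.2],
    [0, 0, 0.2],
    [0, 0, 0],
    [0, 0, 0]
  ],
  "delta_rot": [
    [0, 0, 0],
    [0, 0, 0],
    [0, 0, 0],
    [0, 0, 0],
    [0, 0, 0],
    [0, 0, 0],
    [0, 0, 0]
  ]
}}

```text
clock: 20.0
tcp_pos: [0.4876, 0.1616, 0.131]
orientation: [[0.902, -0.432, -0.0], [-0.432, -0.902, 0.0], [-0.0, 0.0, -1.0]]
contact_force: [0.8, -0.4, -8.4]
grip_width: 0.011
```

```bash
python3 - <<'E'
from h import *
s=S();FM(4);print('to go',tool(s,[.4875,.1615,.1233]))
E
```

```text
20.0 tcp [0.4876 0.1616 0.131 ] yaw -25.6 z [-0.  0. -1.] F [ 0.83 -0.43 -8.44] M [0.005 0.024 0.005] w 0.011
mean F [ 0.06 -0.15 -8.21] M tool [-0.016  0.01   0.004] sd [0.52 0.33 0.4 ] [0.015 0.02  0.04 ]
to go [-0.01  0.01  0.77]
```

No lateral load with the lips entered, and 7.7 mm to go. I'll continue in small steps.

Call:
{"api": "carry_out", "payload": {
  "dp": [
    [0, 0, 0.2],
    [0, 0, 0.2],
    [0, 0, 0.15],
    [0, 0, 0.1],
    [0, 0, 0],
    [0, 0, 0]
  ],
  "delta_rot": [
    [0, 0, 0],
    [0, 0, 0],
    [0, 0, 0],
    [0, 0, 0],
    [0, 0, 0],
    [0, 0, 0]
  ]
}}

```text
clock: 20.8
tcp_pos: [0.4876, 0.1616, 0.1245]
orientation: [[0.902, -0.432, -0.0], [-0.432, -0.902, -0.0], [-0.0, 0.0, -1.0]]
contact_force: [-0.4, -0.3, -7.2]
grip_width: 0.0103
```

Call:
{"api": "carry_out", "payload": {
  "dp": [
    [0, 0, 0.1],
    [0, 0, 0],
    [0, 0, 0]
  ],
  "delta_rot": [
    [0, 0, 0],
    [0, 0, 0],
    [0, 0, 0]
  ]
}}

```text
clock: 21.1
tcp_pos: [0.4876, 0.1616, 0.1235]
orientation: [[0.902, -0.432, 0.0], [-0.432, -0.902, -0.0], [0.0, -0.0, -1.0]]
contact_force: [-0.2, 0.0, -7.8]
grip_width: 0.0101
```

```bash
python3 - <<'E'
from h import *
s=S();FM(6)
E
```

```text
21.1 tcp [0.4876 0.1616 0.1235] yaw -25.6 z [ 0. -0. -1.] F [-0.16  0.01 -7.79] M [-0.068 -0.012  0.059] w 0.0101
mean F [ 0.02 -0.08 -7.56] M tool [-0.004 -0.009 -0.008] sd [0.29 0.37 0.26] [0.034 0.03  0.034]
```

Call:
{"api": "carry_out", "payload": {
  "dp": [
    [0, 0, 0.1],
    [0, 0, 0],
    [0, 0, 0]
  ],
  "delta_rot": [
    [0, 0, 0],
    [0, 0, 0],
    [0, 0, 0]
  ]
}}

```text
clock: 21.7
tcp_pos: [0.4882, 0.1616, 0.1233]
orientation: [[0.902, -0.432, 0.001], [-0.432, -0.902, -0.0], [0.001, -0.001, -1.0]]
contact_force: [-1.4, -1.3, -1.7]
grip_width: 0.0109
```

Call:
{"api": "carry_out", "payload": {
  "dp": [
    [0, 0, 0.1],
    [0, 0, 0],
    [0, 0, 0]
  ],
  "delta_rot": [
    [0, 0, 0],
    [0, 0, 0],
    [0, 0, 0]
  ]
}}

```text
clock: 22.0
tcp_pos: [0.4889, 0.1613, 0.1232]
orientation: [[0.902, -0.432, 0.003], [-0.432, -0.902, -0.001], [0.003, -0.001, -1.0]]
contact_force: [-2.0, -2.3, 6.0]
grip_width: 0.0104
```

```bash
python3 - <<'E'
from h import *
s=S();FM(4)
E
```

```text
22.0 tcp [0.4889 0.1613 0.1232] yaw -25.6 z [ 0.003 -0.001 -1.   ] F [-1.97 -2.33  5.95] M [-0.436  0.32  -0.051] w 0.0104
mean F [-1.39 -2.33  5.75] M tool [-0.536 -0.134  0.003] sd [0.45 0.5  0.36] [0.03  0.022 0.034]
```

Contact at TCP z ≈ 0.1233, exactly the expected seat height. I'll relieve the press by about 1.5 mm, then release.

Call:
{"api": "carry_out", "payload": {
  "dp": [
    [0, 0, -0.1],
    [0, 0, 0],
    [0, 0, 0]
  ],
  "delta_rot": [
    [0, 0, 0],
    [0, 0, 0],
    [0, 0, 0]
  ]
}}

```text
clock: 22.5
tcp_pos: [0.4882, 0.1616, 0.1232]
orientation: [[0.902, -0.432, 0.001], [-0.432, -0.902, 0.0], [0.001, -0.001, -1.0]]
contact_force: [-2.0, -2.4, 4.5]
grip_width: 0.0108
```

Call:
{"api": "carry_out", "payload": {
  "dp": [
    [0, 0, 0],
    [0, 0, 0],
    [0, 0, 0],
    [0, 0, 0],
    [0, 0, 0]
  ],
  "delta_rot": [
    [0, 0, 0],
    [0, 0, 0],
    [0, 0, 0],
    [0, 0, 0],
    [0, 0, 0]
  ],
  "claw": 1.8
}}

```text
clock: 23.0
tcp_pos: [0.4875, 0.1617, 0.1224]
orientation: [[0.902, -0.432, -0.0], [-0.432, -0.902, 0.0], [-0.0, -0.0, -1.0]]
contact_force: [-1.3, -1.3, 0.6]
grip_width: 0.0183
```

```bash
python3 tilt.py .022 .0333; python3 -c "
from h import *
grab('side','s7')"
```

```text
23.0 tcp [0.4875 0.1617 0.1224] yaw -25.6 z [-0.  0. -1.] F [-1.34 -1.33  0.6 ] M [-0.034  0.031 -0.026] w 0.0183
mean F [ 0.   -0.06  0.23] M tool [0.005 0.004 0.012] sd [0.57 0.52 0.49] [0.036 0.024 0.019]
heads [array([319.5, 135.7]), array([319.5, 182.8]), array([319.5, 225.7])]
edges [(96, -19), (97, -20), (119, 18), (120, 27), (121, 14), (122, 13), (149, -17), (150, -25), (151, -28), (168, 19), (169, 22), (170, 12), (194, -12), (195, -18), (196, -29), (197, -16), (212, 16), (213, 22), (214, 13), (236, -16), (237, -17), (238, -24)]
-0.2 [102.1 142.  189.  228.7]
-0.15 [100.2 139.7 186.9 227.4]
-0.1 [ 99.  137.8 185.  226.3]
-0.05 [ 98.3 136.3 183.4 225.2]
0 [ 98.2 135.3 182.  224.3]
0.05 [ 98.6 134.7 180.9 223.5]
0.1 [ 99.4 134.5 180.1 222.8]
0.15 [100.6 134.7 179.5 222.2]
0.2 [102.1 135.1 179.2 221.7]
```

Released: forces are zero and the stud rows match the level baseline. I'll open wider and retreat straight up.

Call:
{"api": "carry_out", "payload": {
  "dp": [
    [0, 0, 0],
    [0, 0, 0],
    [0, 0, -0.5],
    [0, 0, -1],
    [0, 0, -1.5],
    [0, 0, -2],
    [0, 0, -2],
    [0, 0, -2],
    [0, 0, -1],
    [0, 0, 0]
  ],
  "delta_rot": [
    [0, 0, 0],
    [0, 0, 0],
    [0, 0, 0],
    [0, 0, 0],
    [0, 0, 0],
    [0, 0, 0],
    [0, 0, 0],
    [0, 0, 0],
    [0, 0, 0],
    [0, 0, 0]
  ],
  "claw": 2.8
}}

```text
clock: 24.5
tcp_pos: [0.4888, 0.1617, 0.2247]
orientation: [[0.902, -0.432, 0.004], [-0.432, -0.902, 0.0], [0.004, -0.002, -1.0]]
contact_force: [0.8, 0.9, -0.2]
grip_width: 0.0282
```

Call:
{"api": "carry_out", "payload": {
  "dp": [
    [-3, 0, 0],
    [-3, 0, 0],
    [-3, 0, 0],
    [0, 0, 0],
    [0, 0, 0]
  ],
  "delta_rot": [
    [0, 0, 0],
    [0, 0, 0],
    [0, 0, 0],
    [0, 0, 0],
    [0, 0, 0]
  ]
}}

```text
clock: 25.0
tcp_pos: [0.406, 0.2005, 0.2218]
orientation: [[0.902, -0.431, -0.001], [-0.431, -0.902, -0.0], [-0.0, 0.001, -1.0]]
contact_force: [-0.1, 0.4, -0.7]
grip_width: 0.0282
```

```bash
python3 - <<'E'
from h import *
S();d,st=grab('wrist','w8');sd,_=grab('side','s8')
H=sorted([h[0].tolist() for h in heads(d,280,360,60,330)],key=lambda p:p[1]);print(np.round(H,1).tolist())
# fit pitch from the five heads
u=np.array([np.cos(np.radians(-25.6)),np.sin(np.radians(-25.6)),0])
if len(H)==5:
    H=np.array(H)
    def P(v):
        yaw=v[3];U=np.array([np.cos(yaw)*np.cos(v[4]),np.sin(yaw)*np.cos(v[4]),-np.sin(v[4])]);return [np.array(v[:3])+q*U for q in(.044,.022,0,-.022,-.044)]
    r=least_squares(lambda v:(proj(d,P(v),st)-H).ravel(),[.507,.152,.156,-.447,0]);print('mid stud top',r.x.round(4),abs(r.fun).max())
    print('fixed z .156', least_squares(lambda v:(proj(d,P([v[0],v[1],.156,v[2],v[3]]),st)-H).ravel(),[.507,.152,-.447,0]).x.round(4))
cv2.imwrite('pics/c8.png',np.hstack([cv2.resize(cv2.imread('pics/s8.png')[170:290,260:400],(467,400),interpolation=2),cv2.resize(cv2.imread('pics/w8.png')[0:400,160:480],(320,400))]))
E
```

```text
25.0 tcp [0.406  0.2005 0.2218] yaw -25.55 z [-0.001 -0.    -1.   ] F [-0.1   0.35 -0.74] M [ 0.013 -0.01  -0.041] w 0.0282
[[319.5, 88.1], [319.4, 118.5]]
```

View pics/c8.png

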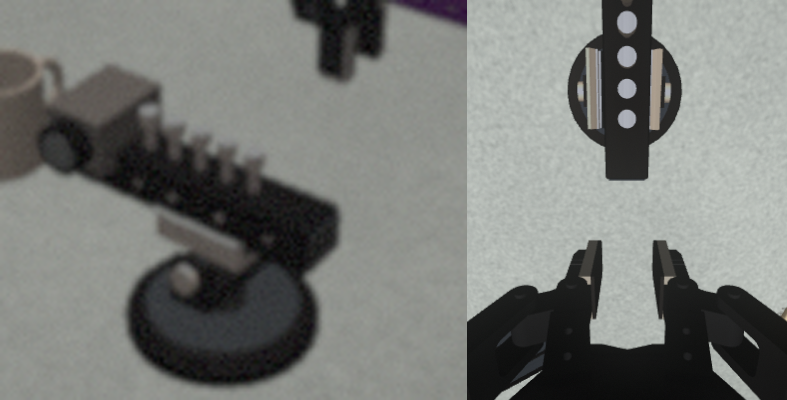

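```bash
python3 - <<'E'
from h import *
d,st=grab('wrist');sd,_=grab('side')
H=np.array(sorted([h[0].tolist() for h in heads(d,300,345,5,135)],key=lambda p:p[1]));print('wrist heads',H.round(1).tolist())
g=cv2.cvtColor(sd['frame'],cv2.COLOR_RGB2GRAY)
for _ in range(5): g=g if 0 else g
m0=np.array([.5073,.1521,.151])  # mid stud head centre guess
U=lambda y,a:np.array([np.cos(y)*np.cos(a),np.sin(y)*np.cos(a),-np.sin(a)])
Q=np.array([.044,.022,0,-.022,-.044])
p=proj(sd,[m0+q*U(-.447,0) for q in Q]);print('side pred level',p.round(1).tolist())
# near lower edge of beam tail + near lip: dark/bright transitions
f=g.astype(float)
fs=np.mean([cv2.cvtColor(get_image('side')['frame'],cv2.COLOR_RGB2GRAY).astype(float) for _ in range(6)],0)
np.save('fs.npy',fs)
x0,y0=int(p[:,0].min())-8,int(p[:,1].min())-12
im=fs[y0:y0+40,x0:x0+55]; cv2.imwrite('pics/c9.png',cv2.resize(cv2.normalize(im,None,0,255,cv2.NORM_MINMAX).astype(np.uint8),None,fx=12,fy=12,interpolation=2)); print(x0,y0)
# lip: slope by max gradient (bright lip vs dark beam), columns
for a in(-.06,-.03,0,.03,.06):
    y=-.447; X=U(y,a); Y=np.array([-np.sin(y),np.cos(y),0]); N=np.cross(X,Y); ax=np.array([.4885,.1612,.068])
    e=[ax+N*.039+Y*.03+X*q for q in(.035,-.035)]
    b=[ax+N*(.022+.036)+Y*.02+X*q for q in(.04,-.115)]  # beam top near edge
    print(a,'lip top',proj(sd,e).round(1).tolist(),'beam near top edge',proj(sd,b).round(1).tolist(),'studs',proj(sd,[ax+N*.083+X*q for q in(.066,-.022)]).round(1).tolist())
# measured near-lip top edge: along columns, brightest row & rise
for c in range(306,338,3):
    col=fs[222:255,c]; e=np.diff(col); print(c,'rise',222+e.argmax()+.5,round(e.max()),end='; ')
E
```

```text
wrist heads [[319.4, 23.4], [319.4, 57.5], [319.3, 89.6], [319.2, 119.7]]
side pred level [[304.0, 204.3], [311.5, 207.4], [319.3, 210.6], [327.2, 213.8], [335.3, 217.1]]
295 192
-0.06 lip top [[307.2, 230.2], [332.4, 243.0]] beam near top edge [[308.5, 220.6], [366.9, 249.4]] studs [[305.3, 203.5], [336.7, 218.3]]
-0.03 lip top [[306.8, 230.4], [332.0, 242.4]] beam near top edge [[307.9, 220.8], [366.4, 247.8]] studs [[304.4, 203.8], [335.8, 217.6]]
0 lip top [[306.4, 230.6], [331.5, 241.8]] beam near top edge [[307.3, 220.9], [365.8, 246.2]] studs [[303.6, 204.2], [334.9, 217.0]]
0.03 lip top [[306.0, 230.8], [331.1, 241.2]] beam near top edge [[306.7, 221.1], [365.1, 244.6]] studs [[302.8, 204.6], [334.0, 216.3]]
0.06 lip top [[305.7, 231.0], [330.7, 240.7]] beam near top edge [[306.1, 221.3], [364.4, 242.9]] studs [[302.0, 205.0], [333.0, 215.8]]
306 rise 230.5 37; 309 rise 231.5 36; 312 rise 233.5 34; 315 rise 248.5 38; 318 rise 235.5 34; 321 rise 237.5 33; 324 rise 238.5 38; 327 rise 239.5 35; 330 rise 241.5 35; 333 rise 242.5 14; 336 rise 245.5 16;
```

View pics/c9.png

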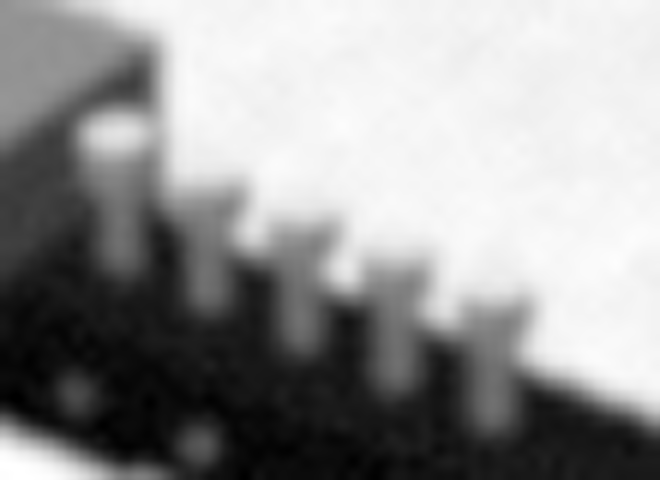

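The enlarged side view shows the studs evenly aligned. The lip slope of 0.459 (level 0.446) and the stud slope of 0.42 (level 0.409) both give about -0.012 rad, well inside 0.06. The bar sits centred between the lips and the gripper is clear, so I'll hand in.

```bash
python3 -c "
from h import *
S();print(hand_in())"
```

```text
25.5 tcp [0.4066 0.2004 0.2225] yaw -25.62 z [-0. -0. -1.] F [-0.33  0.76  0.25] M [-0.06   0.034  0.006] w 0.028
the job is handed in; nothing more can be done
None
```

The bar now rests in the cradle, which stays close to level, and I handed the job in at 25.5 s.

**Finding the balance point:** Held at the middle stud, the bar sagged about 0.055 rad at its tail end. Held at the x = -22 stud it hung level, within about 0.01 rad and with almost no moment. I raised it about 0.2 m on that stud and set it down with the stud within about 1 mm of the seat centre.

**Last checks:** Both slope measures in the side view (trough lip and studs) put the tilt at about -0.012 rad, against a limit of 0.06. The bar touched down at the expected seat height and sits centred between the lips. The gripper is clear, with wrist forces at noise level.

**What failed or disagreed:**
- My first close on the middle stud held nothing, because I had commanded a 10 mm opening and the pads sat too high. The measured opening read only about 10 mm on the 14 mm stud heads throughout.
- The balance estimate from the middle stud (about -13 to -15 mm) differed from the -22 stud's (about -21 mm). I used -21 mm, and the level cradle bears that out.
- At touchdown I briefly pressed with about 6 N and saw a sideways moment of 0.5 Nm that I could not explain. It disappeared on release.
- I did not re-measure the mug, button box or lens case, but no move went near them.

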